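Load the light shipping tray evenly on the parcel scale

TASK

Pack this order into the empty cardboard tray that lies across the small pan of the parcel scale: stand the two tape measures upright in the wide middle compartment, and stand one box of staples on end in each of the two end compartments. The tray is very light and both its ends overhang the pan, so load it in such an order that it stays put and level: it must never tip up or slide off its place. Leave the glue bottle, the slim blade box and the wood offcut as they are.

Things in the scene. Friction and masses are not known exactly. Their poses are not given: they have to be found in the camera images.
- tray: shallow open tray of brown corrugated card, 200 x 270 mm, 34 mm high, walls and floor 4 mm thick, loose, only 0.09 kg. Origin: centre of its underside; x along the 200 mm side, y along the 270 mm side. It lies across the scale's pan, each end overhanging by 80 mm. A box of staples in one end of the otherwise empty tray tips it; with even one tape measure in the middle it holds.
- cell_mid (a point): centre of the floor of the tray's middle compartment, 192 mm wide (x) by 86 mm (y), between two cross partitions whose tops are 27 mm above this floor (outer walls 30 mm). Axes as the tray.
- cell_end_a (a point): centre of the floor of the end compartment at the tray's +y end, 192 mm (x) by 84 mm (y). Axes as the tray.
- cell_end_b (a point): the same at the tray's -y end.
- scale_pan (a point): centre of the top of the scale's flat steel pan, 150 mm (x) by 110 mm (y), 55 mm above the bench, on a low grey body with a display on its -x side. The scale is fixed and does not give; it stands and is turned differently each time, the tray with it.
- bin_edge (a point): grey stock bin 252 mm wide, fixed on a wire stand, floor sloping so that its mouth leans 28 degrees to its front. Point: middle of the inner front bottom edge, 34 mm above the bench; x level to the back, y along the width, z up. From here the floor rises to the back at 28 degrees for 85 mm. Square to the floor, front and side walls are 50 mm, the back wall 75 mm high.
- bin: the same bin; origin on the bench below that edge, same axes. Two dividers 42 mm high make three lanes 80 mm wide centred at y = -83, 0 and +83 mm. The two staple boxes and the blade box stand one to a lane in any order, square to the sloping floor, so their tops lean 28 degrees to the front.
- tape_1_c (a point): tape measure to pack: yellow and black case, 34 mm thick between its flat parallel sides (x), 72 mm long (y), 68 mm high (z), 0.28 kg. Stands upright on the bench in the loose row of three (two tape measures and a wood offcut, in any order) in front of the bin, turned any way. The point is its centre, 34 mm above its foot; z is up.
- tape_2_c (a point): the other tape measure to pack: yellow and black case, 34 mm thick between its flat parallel sides (x), 72 mm long (y), 68 mm high (z), 0.28 kg. Stands upright on the bench in the loose row of three (two tape measures and a wood offcut, in any order) in front of the bin, turned any way. The point is its centre, 34 mm above its foot; z is up.
- staples_1_c (a point): box of staples to pack: card box 50 x 85 x 30 mm, dense, about 0.25 kg. It stands on end in one lane of the tilted bin, narrow side against its front wall. The point is its centre; x along the 50 mm width (to the back of the bin), y along the 85 mm length (upward as it stands), z along the 30 mm thickness (along the bin's width).
- staples_2_c (a point): the other box of staples to pack: card box 50 x 85 x 30 mm, dense, about 0.25 kg. It stands on end in one lane of the tilted bin, narrow side against its front wall. The point is its centre; x along the 50 mm width (to the back of the bin), y along the 85 mm length (upward as it stands), z along the 30 mm thickness (along the bin's width).
- glue_big_c (a point): bystander: white glue bottle, 56 mm across, 170 mm tall, standing behind the tray, to the left of the bin. The point is on its axis, 85 mm up.
- blades_c (a point): bystander: slim blade box, 30 x 75 x 20 mm, standing on end in one of the bin's lanes. The point is its centre; y along its length.
- pine_c (a point): bystander: plain pine offcut, 45 x 90 x 36 mm (36 high), lying in the row with the tape measures. The point is its centre, 18 mm up.
Things that resemble listed ones, but are neither listed nor needed, are in the scene too. What is shaped like the part that bears tape_2_c but green is not meant.

How it is judged:
At the end, for the whole second after the job is handed in: Both tape measures stand upright (within 11 degrees) on the floor of the middle compartment; one box of staples stands on end (within 11 degrees) on the floor of each end compartment; the tray is level (within 2.3 degrees) on the pan, within 25 mm of where it was; all is at rest (x of tape_1_c in the frame of tray between -0.072 and 0.072 m and y of tape_1_c in the frame of tray between -0.03 and 0.03 m and z of tape_1_c in the frame of tray between 0.028 and 0.05 m and angle between each of tape_1_c, tape_2_c's own z axis and vertical below 0.2 rad and x of tape_2_c in the frame of tray between -0.072 and 0.072 m and y of tape_2_c in the frame of tray between -0.03 and 0.03 m and z of tape_2_c in the frame of tray between 0.028 and 0.05 m and x of staples_1_c in the frame of tray between -0.086 and 0.086 m and z of staples_1_c in the frame of tray between 0.038 and 0.058 m and angle between the y axis of each of staples_1_c, staples_2_c and the z axis of tray, either way round below 0.2 rad and x of staples_2_c in the frame of tray between -0.086 and 0.086 m and z of staples_2_c in the frame of tray between 0.038 and 0.058 m and ((y of staples_1_c in the frame of tray between 0.055 and 0.125 m and y of staples_2_c in the frame of tray between -0.125 and -0.055 m) or (y of staples_1_c in the frame of tray between -0.125 and -0.055 m and y of staples_2_c in the frame of tray between 0.055 and 0.125 m)) and angle between tray's own z axis and vertical below 0.04 rad and distance of tray from where it was at the start of the episode below 0.025 m and height (world z) of tray above 0.05 m and linear speed of each of tray, tape_1, tape_2, staples_1, staples_2 below 0.02 m/s); the robot touches nothing.
It fails at once if the tray tips up (more than 7 degrees) (angle between tray's own z axis and vertical above 0.12 rad).
It fails at once if the tray slides or is shoved off its place (more than 25 mm) (distance of tray from where it was at the start of the episode above 0.025 m).
It fails at once if the glue bottle, the blade box or the wood offcut is moved (more than 30 mm) or the bottle is knocked over (distance of any of glue_big_c, blades_c, pine_c from where it was at the start of the episode above 0.03 m or angle between glue_big_c's own z axis and vertical above 0.5 rad).
It also fails if it takes over 72 s, if anything falls off the work surface, if the arm or the gripper's body presses on something with over 40 N, if the wrist force passes 120 N, or if a joint passes its speed limit or range.

ROBOT

A 7-joint arm with a two-finger parallel gripper is mounted at the origin on the work surface; the furniture and walls round the work are solid. World frame = base frame: x ahead of the robot, y to its left, z up, the work surface at z = 0. Lengths are in m, angles in rad, forces in N, time in s.
With the tool pointing down it reaches from about 0.4 to 0.875 m from the base axis. Payload 4.4 kg.
Tool frame: the origin (TCP) lies midway between the tips of the shut fingers; the grasp point (between the pads) lies 19 mm behind it (ctrl.grip_point_offset is the distance from the TCP to the grasp point, in m); z points along the fingers, y is the direction in which the jaws open and shut (so a half turn about z gives the same grasp; the last joint's range is limited). The gripper opens to 85 mm and grips with 20 to 120 N. Pads are 22 mm wide; open, the fingers measure 114 mm over their backs; the gripper's body (76 mm by 85 mm) begins 54 mm behind the grasp point. The pads swing forward as they close: fully open they stand 13 mm farther back than shut.
Start: joints at [1.041, 0.628, 0.038, 1.517, -0.027, 0.996, -0.02], TCP at [0.291, -0.581, 0.231] pointing down, gripper open.
Joint ranges: [-3.06, 3.06], [-0.37, 2.12], [-1.25, 1.32], [0.18, 2.47], [-1.1, 4.24], [0.23, 1.98], [-2.94, 2.94]. Speed limits (rad/s): [2.57, 2.57, 3.14, 3.14, 3.14, 3.14, 3.14].

INTERFACE

Orientations are given as a unit quaternion [w, x, y, z].
In Python, from workcell import status, imaging, order, ctrl gives the robot as it stands.
- The arm moves only by the shell command python3 -m handwheel 'ROWS' [FORCE]. ROWS is JSON, a list of rows, each a list of 7 numbers: the turn, a rotation vector about the world's x, y, z in rad, then the shift along the world's x, y, z in cm, then the opening in per cent of the stroke, from 0 (shut) to 100 (fully open). In form: [[rx, ry, rz, dx, dy, dz, grip], ...]. A call has 1 to 10 rows; each row shifts and turns the commanded pose from where the row before left it; what a row does not reach is not made up. A row lasts 1/12 s, in which the tool goes at most 41.7 mm and 7.16 degrees, less where a joint would pass 70% of its speed; a pose out of reach is approached as far as the arm can. A call with a gripper value outside its range is refused whole. The fingers move at their own pace and stop on an object; FORCE is the grip in N (left out, the last holds). Time passes only in rows, so rows that do not move let the fingers close. It gives the time, the measured TCP pose, the force and the opening at its end, in the units of the state.
- status.read_state(): the state, without advancing time (a new reading comes with each control period).
- imaging.grab_frame(name): name is "side" or "top" or "wrist"; returns the picture (420x560x3 uint8, red, green, blue); there is no depth.
- imaging.calibration(name): a dict with "intrinsics" (3x3 intrinsics, pixels), "dist_coeffs" ([k1, k2, p1, p2, k3] as OpenCV has them; the pictures are not rectified), "pose" (4x4, takes a point from camera to world coordinates). Camera axes: x right, y up, looking along -z (the intrinsics and any distortion apply to the point x, -y, -z); pixel columns grow to the right and rows downward; lengths in m; the calibration is good to about 2 mm. A picture is of the moment at which its call begins: read the wrist's pose just before it. calibration takes no time and is no camera call; for the wrist camera it gives the pose at the moment of the call.
- order.sign_off(): hands the job in, once; it reports no verdict.
The state is a dict: "t": time; "joint_pos": joint angles; "joint_vel": joint speeds; "joint_efforts": joint torques, N m; "eef_pos": TCP position; "tcp_rot": TCP orientation; "force": force on the tool from outside, world axes, zero at the start; "torque": the same for the moment, N m; "opening": finger opening in m.
Only numpy, scipy, OpenCV 4.12 (cv2) and the standard library are available. Lean on these libraries where they do the work, as an engineer would, in place of code of your own. Each camera call takes 0.05 s, during which the arm holds its last target. There are 200 camera calls.

## Working session

There is one attempt and no reset: what is moved stays moved. The work goes in short steps, Python scripts to look and compute and a shell command to move; the robot and the scene stay as the last step left them, time stands still between calls to the robot, and variables do not carry over. Pictures are saved under pics/ and viewed, about 8 in all and at most 12, crops included, and the job is handed in when it is done.

```bash
ls; mkdir -p pics; python3 - <<'E'
from workcell import status, imaging, ctrl
import cv2, numpy as np
print(status.read_state(), ctrl.grip_point_offset)
for n in ("top","side"):
    im=imaging.grab_frame(n); cv2.imwrite(f"pics/{n}0.png",im[:,:,::-1])
    c=imaging.calibration(n); print(n,c)
E
```

```text
pics
{'t': 0.0, 'joint_pos': array([ 1.04117562,  0.62935275,  0.03841337,  1.51840423, -0.0269953 ,
        0.99628376, -0.02002901]), 'joint_vel': array([ 0.00171746, -0.00106199, -0.00036065,  0.00112299, -0.0005146 ,
       -0.0011824 ,  0.00120921]), 'joint_efforts': array([-1.40490542e-03, -5.63394713e+01,  1.22552957e+00, -1.93444598e+01,
        1.09650835e-02,  1.05841950e-02, -1.50394249e-05]), 'eef_pos': array([ 0.29054128, -0.58073418,  0.23037269]), 'tcp_rot': array([-9.38023436e-04,  9.73229124e-01,  2.29835030e-01, -2.28588499e-04]), 'force': array([-0.06265556, -0.24199969, -0.0896628 ]), 'torque': array([-0.01377997, -0.01526026,  0.02658914]), 'opening': 0.08544943514668966} 0.0187
top {'intrinsics': array([[466.41656035,   0.        , 279.75916638],
       [  0.        , 466.41656035, 211.38737682],
       [  0.        ,   0.        ,   1.        ]]), 'dist_coeffs': array([-0.11483892,  0.        ,  0.        ,  0.        ,  0.        ]), 'pose': array([[-0.00307281,  0.99466916, -0.10307194,  0.39929045],
       [-0.99979009, -0.00514371, -0.01983205, -0.01731821],
       [-0.0202565 ,  0.10298936,  0.99447618,  1.4005382 ],
       [ 0.        ,  0.        ,  0.        ,  1.        ]])}
side {'intrinsics': array([[404.73666943,   0.        , 274.11465365],
       [  0.        , 404.73666943, 208.66345367],
       [  0.        ,   0.        ,   1.        ]]), 'dist_coeffs': array([0.01674659, 0.        , 0.        , 0.        , 0.        ]), 'pose': array([[-0.99737248,  0.02819582, -0.06673184,  0.48157811],
       [-0.06897306, -0.65129879,  0.75568022,  0.84336017],
       [-0.02215534,  0.75829735,  0.65153224,  0.82366288],
       [ 0.        ,  0.        ,  0.        ,  1.        ]])}
```

View pics/top0.png

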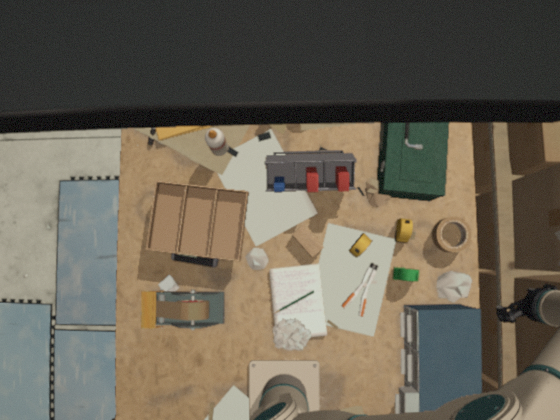

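View pics/side0.png

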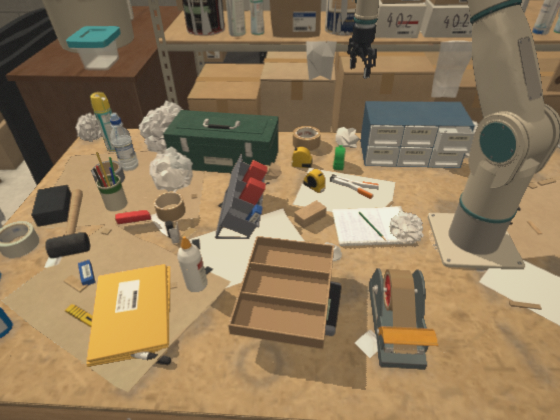

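Top view: tray around (198,222) with its long side roughly along world y. The bin is at (310,172), with red staples at (312,180) and (342,180) and the blue blade box at (279,185). The row holds pine (305,248) and tapes at (361,245) and (404,230), and the green decoy is at (406,274). Next I measure with masks.

```bash
cat > h.py <<'E'
import numpy as np, cv2
from workcell import status, imaging
from scipy.spatial.transform import Rotation as R
def ray(c,uv):
    p=cv2.undistortPoints(np.array(uv,float).reshape(-1,1,2),c["intrinsics"],c["dist_coeffs"]).reshape(-1,2)
    d=np.c_[p[:,0],-p[:,1],-np.ones(len(p))]@c["pose"][:3,:3].T
    return c["pose"][:3,3],d
def plane(c,uv,z):
    o,d=ray(c,uv); return o+d*((z-o[2])/d[:,2])[:,None]
def proj(c,X):
    X=(np.atleast_2d(X)-c["pose"][:3,3])@c["pose"][:3,:3]
    X=X*[1,-1,-1]
    return cv2.projectPoints(X,np.zeros(3),np.zeros(3),c["intrinsics"],c["dist_coeffs"])[0].reshape(-1,2)
def blobs(im,lo,hi,amin=40,roi=None):
    h=cv2.cvtColor(im,cv2.COLOR_RGB2HSV); m=cv2.inRange(h,np.array(lo),np.array(hi))
    if roi: k=np.zeros_like(m); k[roi[1]:roi[3],roi[0]:roi[2]]=1; m*=k
    return [c for c in cv2.findContours(m,cv2.RETR_EXTERNAL,cv2.CHAIN_APPROX_NONE)[0] if cv2.contourArea(c)>=amin]
def tool():
    s=status.read_state(); q=s["tcp_rot"]; return s, R.from_quat([q[1],q[2],q[3],q[0]]).as_matrix()
E
python3 - <<'E'
from h import *
im=cv2.imread("pics/top0.png")[:,:,::-1].copy()
c=imaging.calibration("top")
for nm,lo,hi,roi in [("yel",(20,120,80),(32,255,255),(340,210,430,265)),("red",(0,150,80),(6,255,255),(290,150,370,200)),("red2",(172,150,80),(180,255,255),(290,150,370,200)),("blue",(105,120,50),(125,255,255),(265,150,300,200))]:
    for b in blobs(im,lo,hi,15,roi):
        r=cv2.minAreaRect(b); print(nm,cv2.contourArea(b),np.round(r[0],1),np.round(r[1],1),round(r[2]),plane(c,[r[0]],.068)[0].round(3))
a=im[140:290,255:425]; b=im[170:280,135:260]
cv2.imwrite("pics/crop0.png",np.vstack([cv2.resize(a,None,fx=4.5,fy=3.9,interpolation=2)[:,:,::-1]]))
cs=[(156,184),(248,190),(241,261),(149,249)]
p=plane(c,cs,.089); print(p.round(3),p.mean(0)); print(np.linalg.norm(p-np.roll(p,1,0),axis=1))
E
```

```text
yel 211.0 [360.2 245.1] [11.3 22. ] 39 [ 0.44  -0.22   0.068]
yel 247.0 [404.  229.5] [16. 23.] 0 [ 0.483 -0.347  0.068]
red 180.0 [342.9 180.1] [19.8 10.9] 86 [ 0.627 -0.174  0.068]
red 178.0 [312. 180.] [10. 22.] 0 [ 0.628 -0.084  0.068]
blue 98.5 [279.  183.5] [13. 10.] 90 [0.618 0.011 0.068]
[[0.617 0.366 0.089]
 [0.597 0.099 0.089]
 [0.396 0.118 0.089]
 [0.429 0.382 0.089]] [0.50966034 0.24116781 0.089     ]
[0.18775805 0.2674104  0.2020424  0.26574586]
```

View pics/crop0.png

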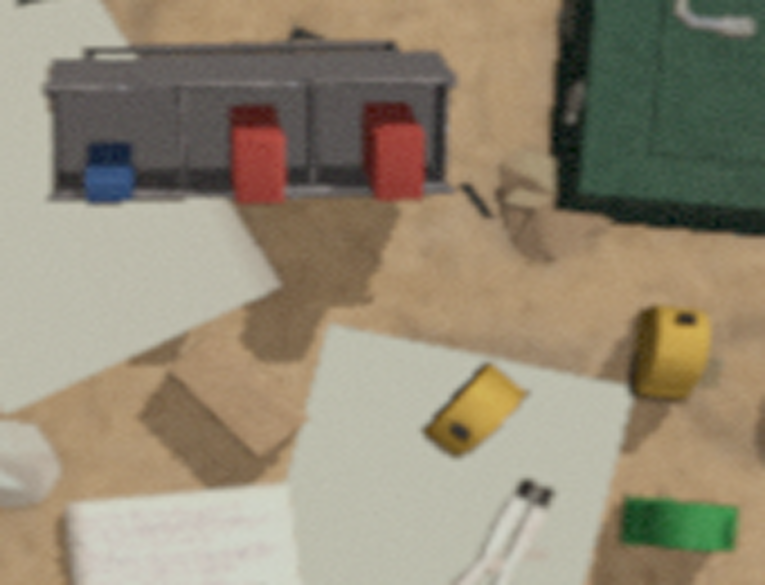

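```bash
python3 - <<'E'
from h import *
c=imaging.calibration("wrist"); s,T=tool()
print("cam in tool",T.T@(c["pose"][:3,3]-s["eef_pos"]),"look",(T.T@-c["pose"][:3,2]).round(3),c["intrinsics"].round(1))
print(np.degrees(np.arctan2(T[1,1],T[0,1])))
c=imaging.calibration("top")
# tray outline corners from both views
cs=imaging.calibration("side")
im=cv2.imread("pics/side0.png")
for nm,X in [("A",[.44,-.22,.068]),("B",[.483,-.347,.068])]: print(nm,proj(cs,X))
pt=plane(c,[(153.5,184),(249,191),(240.5,261),(149,250)],.089)
print(proj(cs,pt))
E
```

```text
cam in tool [ 0.07982625 -0.00049623 -0.14281757] look [-0.309 -0.001  0.951] [[293.2   0.  279.4]
 [  0.  293.2 205.7]
 [  0.    0.    1. ]]
-63.42771712213019
A [[315.30283476 171.60126984]]
B [[302.45537463 149.81489412]]
[[232.7779554  327.46882639]
 [257.03626161 234.59459582]
 [334.37838268 243.62790894]
 [324.78938919 335.60954227]]
```

```bash
python3 -m handwheel '[[0,0,-0.12,1.5,3.2,0.2,100],[0,0,-0.12,1.5,3.2,0.2,100],[0,0,-0.12,1.5,3.2,0.2,100],[0,0,-0.12,1.5,3.2,0.2,100],[0,0,-0.12,1.5,3.2,0.2,100],[0,0,-0.12,1.5,3.2,0.2,100],[0,0,-0.12,1.5,3.2,0.2,100],[0,0,0,0.5,3.2,0.2,100],[0,0,0,0,0,0,100]]' 40
```

```text
t: 0.85
eef_pos: [0.4031, -0.3174, 0.2468]
tcp_rot: [-0.003, 0.983, -0.182, -0.001]
force: [-0.4, -0.4, -0.2]
opening: 0.0853
```

```bash
cat > look.py <<'E'
import sys,pickle
from h import *
n=sys.argv[1]; cam=sys.argv[2] if len(sys.argv)>2 else "wrist"
c=imaging.calibration(cam); im=imaging.grab_frame(cam)
cv2.imwrite(f"pics/{n}.png",im[:,:,::-1]); pickle.dump(c,open(f"pics/{n}.pkl","wb"))
E
python3 look.py w1; python3 - <<'E'
from h import *; import pickle
im=cv2.imread("pics/w1.png")[:,:,::-1].copy(); c=pickle.load(open("pics/w1.pkl","rb"))
for b in blobs(im,(20,120,60),(32,255,255),200):
    r=cv2.minAreaRect(b); P=plane(c,cv2.boxPoints(r),.068)
    print(cv2.contourArea(b),np.round(r[0]),P.round(3).tolist(),P.mean(0).round(3))
E
```

```text
1740.0 [199. 173.] [[0.436, -0.197, 0.068], [0.482, -0.245, 0.068], [0.457, -0.274, 0.068], [0.409, -0.228, 0.068]] [ 0.446 -0.236  0.068]
1881.5 [286.  99.] [[0.517, -0.342, 0.068], [0.511, -0.375, 0.068], [0.451, -0.367, 0.068], [0.456, -0.333, 0.068]] [ 0.484 -0.354  0.068]
```

View pics/w1.png

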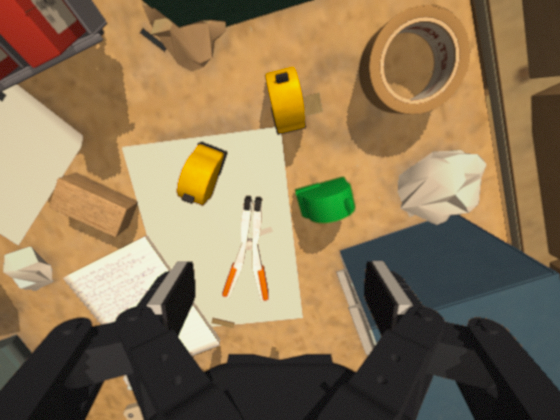

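The wrist view shows tape A at (200,173) and tape B at (286,99), both yellow. The staples are at upper left and the green decoy at (326,200), which I leave. Both tapes are 34 mm thick as listed, so I pick A.

```bash
python3 -m handwheel '[[0,0,-0.1,1.0,2.2,-2.5,100],[0,0,-0.1,1.0,2.2,-2.5,100],[0,0,-0.1,1.0,2.2,-2.5,100],[0,0,-0.09,0.9,2.2,-2.5,100],[0,0,0,0,0,-4,100],[0,0,0,0,0,-4,100],[0,0,0,0,0,-3.8,100],[0,0,0,0,0,0,100],[0,0,0,0,0,0,0],[0,0,0,0,0,0,0]]' 40; python3 -m handwheel '[[0,0,0,0,0,0,0],[0,0,0,0,0,0,0],[0,0,0,0,0,0,0],[0,0,0,0,0,0,0],[0,0,0,0,0,4,0],[0,0,0,0,0,4,0],[0,0,0,0,0,4,0],[0,0,0,0,0,4,0],[0,0,0,0,0,0,0]]'; python3 - <<'E'
from h import *
s,T=tool(); print(s["eef_pos"],T.round(3),s["joint_pos"])
E
```

```text
t: 1.73
eef_pos: [0.4403, -0.2389, 0.0307]
tcp_rot: [0.0, 0.927, -0.374, 0.001]
force: [0.4, -0.2, 0.2]
opening: 0.0635
t: 2.48
eef_pos: [0.4436, -0.24, 0.1972]
tcp_rot: [0.0, 0.927, -0.374, 0.007]
force: [0.7, -1.0, -3.3]
opening: 0.0331
[ 0.44355606 -0.23996753  0.19724837] [[ 0.72  -0.694  0.014]
 [-0.694 -0.72  -0.006]
 [ 0.014 -0.005 -1.   ]] [ 0.17926154  0.48661825  0.37589162  1.97664059 -0.26845262  0.71043974
 -1.61952459]
```

```bash
python3 -m handwheel '[[0,0,0.1,-0.1,3.5,0.6,0],[0,0,0.1,-0.1,3.8,0.6,0],[0,0,0.1,-0.1,3.8,0.6,0],[0,0,0.1,-0.1,3.8,0.6,0],[0,0,0.1,-0.1,3.8,0.6,0],[0,0,0.1,-0.1,3.8,0.6,0],[0,0,0.12,-0.1,3.8,0.6,0],[0,0,0,-0.1,3.8,0.6,0],[0,0,0,-0.1,3.8,0.6,0],[0,0,0,-0.1,3.8,0.6,0]]'; python3 -m handwheel '[[0,0,0,0,3.8,0,0],[0,0,0,0,2,0,0],[0,0,0,0,0,0,0]]';  python3 look.py w2
```

```text
t: 3.32
eef_pos: [0.4289, 0.1412, 0.2503]
tcp_rot: [-0.0, 1.0, -0.023, 0.001]
force: [0.7, 0.0, -2.4]
opening: 0.0332
t: 3.57
eef_pos: [0.4289, 0.2038, 0.25]
tcp_rot: [-0.002, 1.0, -0.019, 0.001]
force: [0.2, -0.1, -3.7]
opening: 0.0332
```

View pics/w2.png

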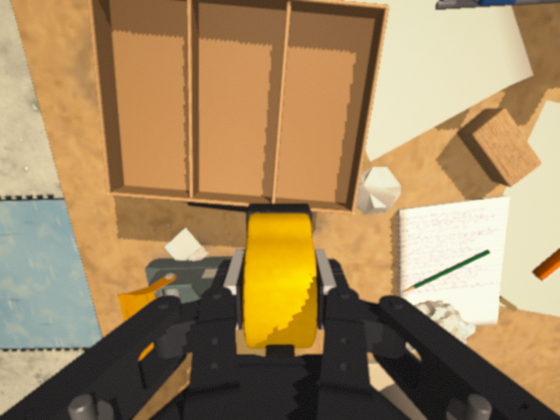

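The tray fills the upper part of this frame: rim corners are at (110,193), (354,211) and (388,6), and the partition ends at (191,197) and (274,202). The tape is held straight.

```bash
python3 - <<'E'
from h import *; import pickle
c=pickle.load(open("pics/w2.pkl","rb"))
A,B,C=plane(c,[(109,194),(354,212),(388,6)],.089)
print(A,B,C,np.linalg.norm(A-B),np.linalg.norm(B-C))
ey=(A-B)/np.linalg.norm(A-B); yaw=np.degrees(np.arctan2(-ey[0],ey[1])); ex=np.array([ey[1],-ey[0],0])
print("yaw",yaw,np.degrees(np.arctan2(*(C-B)[1::-1])))
ctr=(A+C)/2; ctr2=(A+B)/2+ex*.1; print(ctr,ctr2)
P=plane(c,[(191,197),(274,202),(190,2),(289,2)],.086); 
for p in P: print("part",np.dot(p-ctr,ey),np.dot(p-ctr,ex))
s,T=tool(); print(s["eef_pos"],"jaw",np.degrees(np.arctan2(T[1,1],T[0,1])))
for x in (.045,-.045): print(x,ctr2+ex*x, (ctr2+ex*x-s["eef_pos"])*100)
for y in (.09,-.09): print(y,ctr2+ey*y)
E
```

```text
[0.43000152 0.38964256 0.089     ] [0.39960122 0.12457368 0.089     ] [0.59382328 0.10172759 0.089     ] 0.2668064627924285 0.19556112012958424
yaw -6.5425685464185355 -6.708798973361628
[0.5119124  0.24568507 0.089     ] [0.51415012 0.24571398 0.089     ]
part 0.04592884680637575 -0.09529263368189425
part -0.04487341673198947 -0.09401843949668799
part 0.043895902519653564 0.08859345995701091
part -0.04516811186512586 0.09509415054391808
[0.42891764 0.20027421 0.24971089] jaw -92.33173221827279
0.045 [0.55885705 0.24058662 0.089     ] [ 12.99394129   4.03124107 -16.07108898]
-0.045 [0.46944318 0.25084134 0.089     ] [  4.05255401   5.05671338 -16.07108898]
0.09 [0.52440484 0.33512785 0.089     ]
-0.09 [0.5038954  0.15630011 0.089     ]
```

```bash
python3 -m handwheel '[[0,0,-0.018,3.3,1.0,-1,0],[0,0,-0.018,3.3,1.0,-1,0],[0,0,-0.018,3.3,1.0,-1,0],[0,0,-0.018,3.4,1.0,-1,0],[0,0,0,0,0,-4,0],[0,0,0,0,0,-3.5,0],[0,0,0,0,0,-2,0],[0,0,0,0,0,0,0]]'; python3 - <<'E'
from h import *
s,T=tool(); print(s["eef_pos"],"jaw",np.degrees(np.arctan2(T[1,1],T[0,1])),T[:,2],(s["eef_pos"][:2]-[.513,.245])@np.array([[.9936,.1132],[-.1132,.9936]]))
E
```

```text
t: 4.28
eef_pos: [0.559, 0.2342, 0.1097]
tcp_rot: [0.003, 0.998, -0.06, -0.004]
force: [-1.4, -0.9, -3.7]
opening: 0.0332
[0.55904384 0.23422132 0.10967083] jaw -96.86975885422848 [-0.00929954 -0.00525735 -0.99994294] [ 0.04696931 -0.00549754]
```

```bash
python3 -m handwheel '[[0,0,0,0.2,0.4,-1,0],[0,0,0,0,0,-0.6,0],[0,0,0,0,0,-0.3,0],[0,0,0,0,0,0,0],[0,0,0,0,0,0,0]]'; python3 - <<'E'
from h import *
s,T=tool(); print(s["eef_pos"],s["force"])
E
```

```text
t: 4.7
eef_pos: [0.5653, 0.2418, 0.0963]
tcp_rot: [-0.0, 0.998, -0.059, 0.001]
force: [-0.4, 0.2, -2.1]
opening: 0.0331
[0.56531444 0.24179488 0.09629823] [-0.35032659  0.23966354 -2.11506612]
```

```bash
python3 -m handwheel '[[0,0,0,0,0,-0.3,0],[0,0,0,0,0,0,0]]';python3 -m handwheel '[[0,0,0,0,0,-0.2,0],[0,0,0,0,0,0,0]]'
```

```text
t: 4.87
eef_pos: [0.565, 0.2417, 0.0926]
tcp_rot: [-0.0, 0.998, -0.059, 0.0]
force: [0.2, -0.1, -2.8]
opening: 0.0332
t: 5.03
eef_pos: [0.5651, 0.2418, 0.0913]
tcp_rot: [-0.0, 0.998, -0.059, 0.0]
force: [-1.8, -0.3, 3.1]
opening: 0.0329
```

```bash
python3 -m handwheel '[[0,0,0,0,0,0,80],[0,0,0,0,0,0,80],[0,0,0,0,0,0,80],[0,0,0,0,0,2,80],[0,0,0,0,0,4,80],[0,0,0,0,0,4,100],[0,0,0,0,0,4,100],[0,0,0,0,0,2,100],[0,0,0,-0.6,-4,0,100],[0,0,0,-0.6,-4,0,100]]'; python3 -m handwheel '[[0,0,0,-0.6,-4,0,100],[0,0,0,-0.6,-4,0,100],[0,0,0,-0.6,-4,0,100],[0,0,0,-0.6,-4,0,100],[0,0,0,-0.6,-4,0,100],[0,0,0,-0.6,-4,0,100],[0,0,0,-0.6,-4,0,100],[0,0,0,-0.6,-4,0,100],[0,0,0,-0.6,-4,0,100],[0,0,0,-0.6,-4,0,100]]'; python3 -m handwheel '[[0,0,0,-0.6,-4,-4,100],[0,0,0,-0.6,-4,-4,100],[0,0,0,0,-2,-2,100],[0,0,0,0,0,0,100],[0,0,0,0,0,0,100]]'; python3 - <<'E'
from h import *
s,T=tool(); print(s["eef_pos"],"jaw",np.degrees(np.arctan2(T[1,1],T[0,1])),(np.array([.484,-.351,.03])-s["eef_pos"])*100)
E
```

```text
t: 5.87
eef_pos: [0.5537, 0.164, 0.2521]
tcp_rot: [-0.001, 0.998, -0.056, 0.002]
force: [0.5, -1.6, -0.0]
opening: 0.0851
t: 6.7
eef_pos: [0.4923, -0.2402, 0.2506]
tcp_rot: [0.0, 0.998, -0.059, 0.0]
force: [1.3, 0.4, -0.9]
opening: 0.085
t: 7.12
eef_pos: [0.4828, -0.3178, 0.1705]
tcp_rot: [-0.0, 0.998, -0.06, -0.001]
force: [-0.2, 0.6, 0.9]
opening: 0.0857
[ 0.48281546 -0.31777103  0.17047116] jaw -96.93483743494423 [  0.11845406  -3.32289737 -14.04711643]
```

```bash
python3 -m handwheel '[[0,0,-0.015,0.1,-3.3,0,100],[0,0,0,0,0,-4,100],[0,0,0,0,0,-4,100],[0,0,0,0,0,-4,100],[0,0,0,0,0,-2,100],[0,0,0,0,0,0,100],[0,0,0,0,0,0,0],[0,0,0,0,0,0,0],[0,0,0,0,0,0,0],[0,0,0,0,0,0,0]]'; python3 -m handwheel '[[0,0,0,0,0,0,0],[0,0,0,0,0,0,0],[0,0,0,0,0,3,0],[0,0,0,0,0,4,0],[0,0,0,0,0,4,0],[0,0,0,0,0,4,0],[0,0,0,0,4,4,0],[0,0,0,0,4,2,0],[0,0,0,0,4,0,0],[0,0,0,0,4,0,0]]'
```

```text
t: 7.95
eef_pos: [0.4865, -0.3507, 0.034]
tcp_rot: [0.001, 0.998, -0.066, 0.002]
force: [-1.0, -0.3, 0.2]
opening: 0.0384
t: 8.78
eef_pos: [0.4853, -0.2021, 0.2318]
tcp_rot: [0.0, 0.998, -0.067, 0.002]
force: [-0.2, 1.3, -2.5]
opening: 0.0334
```

```bash
python3 -m handwheel '[[0,0,0,-0.3,4,0.5,0],[0,0,0,-0.3,4,0.5,0],[0,0,0,-0.3,4,0.5,0],[0,0,0,-0.3,4,0.5,0],[0,0,0,-0.3,4,0,0],[0,0,0,-0.3,4,0,0],[0,0,0,0,4,0,0],[0,0,0,0,4,0,0],[0,0,0,0,4,0,0],[0,0,0,0,4,0,0]]'; python3 -m handwheel '[[0,0,0.01,0,3,0,0],[0,0,0.01,0,1,0,0],[0,0,0,0,0,0,0]]'; python3 look.py w3; python3 - <<'E'
from h import *
s,T=tool(); print(s["eef_pos"],"jaw",np.degrees(np.arctan2(T[1,1],T[0,1])),(np.array([.468,.250,.095])-s["eef_pos"])*100)
E
```

```text
t: 9.62
eef_pos: [0.4661, 0.1986, 0.2503]
tcp_rot: [-0.0, 0.998, -0.067, 0.0]
force: [0.8, 0.7, -2.6]
opening: 0.0335
t: 9.87
eef_pos: [0.4659, 0.2408, 0.2498]
tcp_rot: [-0.001, 0.999, -0.053, -0.0]
force: [0.8, -0.3, -2.8]
opening: 0.0334
[0.46625702 0.23766906 0.24976713] jaw -96.32421872875165 [  0.17429823   1.23309377 -15.47671325]
```

View pics/w3.png

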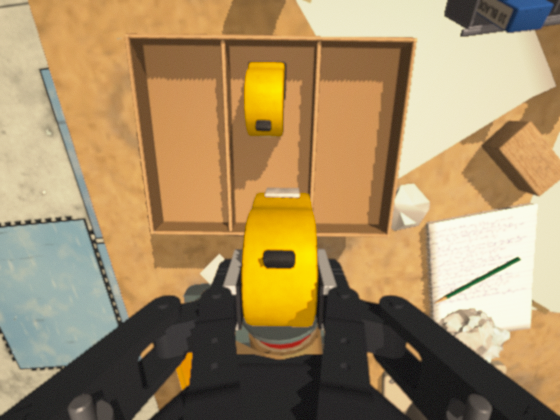

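Tape A stands in the middle compartment at (266,98) and tape B is in the jaws. All four rim corners are visible, at (130,37), (414,39), (153,234) and (390,234).

```bash
python3 - <<'E'
from h import *; import pickle
c=pickle.load(open("pics/w3.pkl","rb")); im=cv2.imread("pics/w3.png")[:,:,::-1].copy()
P=plane(c,[(130,36.5),(414,38.5),(390.5,235),(152.5,234)],.089); print(P.round(3),np.linalg.norm(P-np.roll(P,1,0),axis=1)); ctr=P.mean(0); print(ctr)
v=(P[0]-P[1]+P[3]-P[2]); a=np.arctan2(-v[0],v[1]); print("yaw",np.degrees(a)); ex=np.array([np.cos(a),np.sin(a),0]); ey=np.array([-np.sin(a),np.cos(a),0])
for b in blobs(im,(20,120,60),(32,255,255),200):
    Q=plane(c,cv2.boxPoints(cv2.minAreaRect(b)),.120); print([(round((q-ctr)@ex,3),round((q-ctr)@ey,3)) for q in Q])
print("target",ctr-ex*.048)
E
```

```text
[[0.624 0.363 0.089]
 [0.594 0.103 0.089]
 [0.399 0.123 0.089]
 [0.429 0.39  0.089]] [0.19751528 0.26140925 0.19649633 0.26815511]
[0.51153442 0.24494965 0.089     ]
yaw -6.467067837675043
[(np.float64(-0.042), np.float64(0.029)), (np.float64(-0.041), np.float64(-0.045)), (np.float64(-0.198), np.float64(-0.053)), (np.float64(-0.199), np.float64(0.034))]
[(np.float64(0.073), np.float64(0.022)), (np.float64(0.073), np.float64(-0.012)), (np.float64(0.013), np.float64(-0.012)), (np.float64(0.013), np.float64(0.024))]
target [0.46383985 0.250356   0.089     ]
```

```bash
python3 -m handwheel '[[0,0,0,-0.6,1.1,0,0],[0,0,0,0,0,-4,0],[0,0,0,0,0,-4,0],[0,0,0,0,0,-3.5,0],[0,0,0,0,0,-1.5,0],[0,0,0,0,0,0,0],[0,0,0,0,0,0,0],[0,0,0,0,0,0,0]]'; python3 -m handwheel '[[0,0,0,0,0,-0.8,0],[0,0,0,0,0,-0.3,0],[0,0,0,0,0,0,0],[0,0,0,0,0,0,0]]'
```

```text
t: 10.58
eef_pos: [0.4622, 0.2475, 0.1212]
tcp_rot: [-0.001, 0.998, -0.057, 0.001]
force: [-0.1, 0.2, -1.6]
opening: 0.0337
t: 10.92
eef_pos: [0.4611, 0.2479, 0.1091]
tcp_rot: [-0.0, 0.998, -0.057, 0.0]
force: [1.0, 0.2, -3.2]
opening: 0.0333
```

```bash
python3 -m handwheel '[[0,0,0,0,0,-0.7,0],[0,0,0,0,0,-0.3,0],[0,0,0,0,0,0,0],[0,0,0,0,0,0,0]]';  python3 -m handwheel '[[0,0,0,0,0,-0.2,0],[0,0,0,0,0,0,0]]'; python3 -m handwheel '[[0,0,0,0,0,-0.2,0],[0,0,0,0,0,0,0]]'
```

```text
t: 11.25
eef_pos: [0.4608, 0.2476, 0.0984]
tcp_rot: [0.0, 0.998, -0.057, -0.0]
force: [0.1, -0.3, -3.0]
opening: 0.033
t: 11.42
eef_pos: [0.461, 0.2478, 0.0966]
tcp_rot: [0.0, 0.998, -0.057, -0.0]
force: [0.5, 0.4, -3.5]
opening: 0.033
t: 11.58
eef_pos: [0.4609, 0.2478, 0.0946]
tcp_rot: [0.0, 0.998, -0.057, -0.0]
force: [-0.4, 0.1, -2.6]
opening: 0.0336
```

```bash
python3 -m handwheel '[[0,0,0,0,0,-0.2,0],[0,0,0,0,0,0,0]]'; python3 -m handwheel '[[0,0,0,0,0,-0.1,0],[0,0,0,0,0,0,0]]'
```

```text
t: 11.75
eef_pos: [0.4612, 0.2478, 0.0928]
tcp_rot: [-0.0, 0.998, -0.057, 0.0]
force: [-0.3, 0.3, -2.6]
opening: 0.0332
t: 11.92
eef_pos: [0.4612, 0.2477, 0.0927]
tcp_rot: [-0.0, 0.998, -0.057, 0.0]
force: [-1.8, -0.7, 6.7]
opening: 0.0338
```

```bash
python3 -m handwheel '[[0,0,0,0,0,0,80],[0,0,0,0,0,0,80],[0,0,0,0,0,0,80],[0,0,0,0,0,2,80],[0,0,0,0,0,4,80],[0,0,0,0,0,4,80],[0,0,0,0,0,4,80],[0,0,0,0,-3.5,3.5,80],[0,0,0,0.8,-4,3,80],[0,0,0,1,-4,2,80]]'; python3 -m handwheel '[[0,0,0,1,-4,0,80],[0,0,0,1,-4,0,80],[0,0,0,1,-4,0,80],[0,0,0,1,-4,0,80],[0,0,0,1,-4,0,80],[0,0,0,1,-4,0,80],[0,0,0,0,0,0,80],[0,0,0,0,0,0,80]]';  python3 look.py w4; python3 - <<'E'
from h import *
s,T=tool(); print(s["eef_pos"],"jaw",np.degrees(np.arctan2(T[1,1],T[0,1])),s["joint_pos"])
E
```

```text
t: 12.75
eef_pos: [0.4769, 0.1496, 0.3068]
tcp_rot: [-0.001, 0.999, -0.055, 0.001]
force: [1.1, 1.0, 0.2]
opening: 0.0689
t: 13.42
eef_pos: [0.5365, -0.0942, 0.3039]
tcp_rot: [0.001, 0.998, -0.06, -0.0]
force: [-0.4, 0.9, 0.1]
opening: 0.0684
[ 0.53646842 -0.09144651  0.30378132] jaw -96.60648327017566 [-0.05678398  0.40689842  0.25256752  1.72184776 -0.11617029  1.02815116
 -1.44991106]
```

View pics/w4.png

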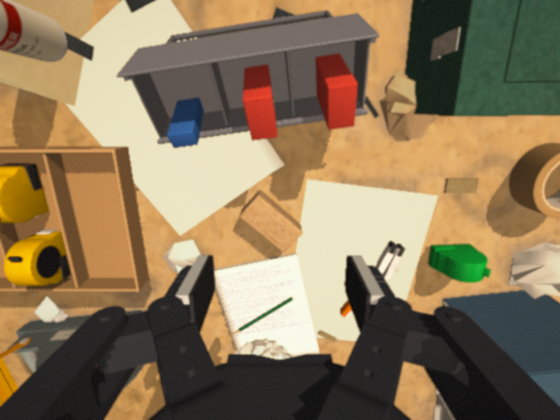

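Both tapes stand upright in the tray. The staple boxes' bright top faces are near (260,115) and (340,100), with darker back faces behind them. The blade box is at (185,128). I split top faces by brightness.

```bash
python3 - <<'E'
from h import *; import pickle
c=pickle.load(open("pics/w4.pkl","rb")); im=cv2.imread("pics/w4.png")[:,:,::-1].copy()
print(im[60:140:4,260],im[50:130:4,337])
for b in blobs(im,(0,150,190),(6,255,255),100,(230,40,370,150)):
    q=cv2.boxPoints(cv2.minAreaRect(b)); q=q[np.argsort(q[:,1])]; ap=cv2.approxPolyDP(b,3,True).reshape(-1,2)
    print(cv2.contourArea(b),q.round(1).tolist(),ap.tolist())
    B=plane(c,q[:2],.1326); F=plane(c,q[2:],.1091)
    print("back",B.round(4).tolist(),"front",F.round(4).tolist(),"E.x", B[:,0].mean()-.0043,F[:,0].mean()+.0399)
E=plane(c,[(164,143),(367,124)],.034+.05*np.cos(np.radians(28))); print("front wall top",E)
E
```

```text
[[ 96  87  80]
 [ 93  74  72]
 [102  30  20]
 [103  29  21]
 [108  34  26]
 [109  32  22]
 [111  30  22]
 [185  52  36]
 [219  64  42]
 [229  66  48]
 [206  58  38]
 [202  56  38]
 [200  58  37]
 [195  54  38]
 [191  54  39]
 [187  53  35]
 [183  51  35]
 [180  50  35]
 [176  49  35]
 [171  47  29]] [[ 94  85  80]
 [100  41  36]
 [103  33  21]
 [104  32  21]
 [107  32  24]
 [109  32  22]
 [113  35  24]
 [214  61  41]
 [213  56  37]
 [227  66  42]
 [201  58  38]
 [197  56  39]
 [193  54  36]
 [191  55  38]
 [187  55  38]
 [183  52  33]
 [180  51  36]
 [177  48  32]
 [174  51  36]
 [171  50  34]]
739.0 [[270.20001220703125, 86.5999984741211], [242.0, 89.80000305175781], [274.29998779296875, 124.0], [246.10000610351562, 127.0999984741211]] [[245, 91], [243, 99], [248, 113], [274, 124], [270, 88]]
back [[0.6389, -0.0967, 0.1326], [0.6394, -0.0683, 0.1326]] front [[0.6019, -0.0958, 0.1091], [0.6023, -0.0641, 0.1091]] E.x 0.6348686588024552 0.6419896943279775
723.5 [[354.6000061035156, 73.69999694824219], [325.79998779296875, 78.5], [360.79998779296875, 110.5], [331.8999938964844, 115.4000015258789]] [[327, 79], [331, 99], [352, 112], [356, 84], [353, 77]]
back [[0.6407, -0.1807, 0.1326], [0.6397, -0.1522, 0.1326]] front [[0.6046, -0.1916, 0.1091], [0.6034, -0.1598, 0.1091]] E.x 0.6359253561515147 0.6438914927729005
front wall top [[ 0.59455602  0.04326349  0.07814738]
 [ 0.58712382 -0.20671371  0.07814738]]
```

```bash
python3 - <<'E'
from h import *; import pickle
c=pickle.load(open("pics/w4.pkl","rb")); im=cv2.imread("pics/w4.png")[:,:,::-1].copy()
for b in blobs(im,(0,150,140),(6,255,255),100,(230,40,370,150)):
    q=cv2.boxPoints(cv2.minAreaRect(b)); q=q[np.argsort(q[:,1])]
    B=plane(c,q[:2],.1326); F=plane(c,q[2:],.1091)
    print(q.round(1).tolist(),"back",B.round(4).tolist(),"front",F.round(4).tolist(),"E.x", B[:,0].mean()-.0043,F[:,0].mean()+.0399)
    v=(B-F).mean(0); print("ctr",(B.mean(0)+F.mean(0))/2,"yaw",np.degrees(np.arctan2(v[1],v[0])), np.linalg.norm(v))
ct=imaging.calibration("top")
W=plane(ct,[(255+50/4.5,140+197/3.9),(255+455/4.5,140+190/3.9)],.078); print("bin front top from top cam",W)
s,T=tool(); print(s["eef_pos"])
E
```

```text
[[270.3999938964844, 84.9000015258789], [241.1999969482422, 89.0999984741211], [277.79998779296875, 136.3000030517578], [248.5, 140.5]] back [[0.6405, -0.0971, 0.1326], [0.6401, -0.0676, 0.1326]] front [[0.5881, -0.0979, 0.1091], [0.5875, -0.0645, 0.1091]] E.x 0.6359907364836301 0.6277000762622702
ctr [ 0.61404541 -0.08178163  0.12085   ] yaw -1.2217297965672025 0.05752193106930984
[[356.20001220703125, 73.0999984741211], [324.6000061035156, 75.80000305175781], [360.6000061035156, 125.5], [329.0, 128.1999969482422]] back [[0.6411, -0.1822, 0.1326], [0.6423, -0.1512, 0.1326]] front [[0.5888, -0.1909, 0.1091], [0.5901, -0.1558, 0.1091]] E.x 0.6374098925101739 0.6293170057646177
ctr [ 0.61556345 -0.17000546  0.12085   ] yaw 7.233417644478514 0.05771349340819825
bin front top from top cam [[ 0.59673837  0.04801077  0.078     ]
 [ 0.60054589 -0.20999731  0.078     ]]
[ 0.53646842 -0.09144651  0.30378132]
```

```bash
python3 -m handwheel '[[0,0,0.115,0,0.2,0,80],[0,-0.1,0,1,0.2,-2,80],[0,-0.1,0,1.1,0.2,-2.5,80],[0,-0.1,0,1.1,0.2,-2.5,80],[0,-0.1,0,1.1,0.1,-2.5,80],[0,-0.09,0,1.1,0,-2.5,80],[0,0,0,0,0,-1.8,80],[0,0,0,0,0,0,80],[0,0,0,0,0,0,80]]'; python3 - <<'E'
from h import *
s,T=tool(); print(s["eef_pos"],"jaw",T[:,1],T[:,2],(np.array([.590,-.082,.166])-s["eef_pos"])*100,s["joint_pos"])
E
```

```text
t: 14.22
eef_pos: [0.5774, -0.0734, 0.1924]
tcp_rot: [-0.012, 0.983, 0.005, 0.185]
force: [0.7, -0.2, 1.1]
opening: 0.0679
[ 0.57740979 -0.07344406  0.19244833] jaw [ 0.01412724 -0.99968483 -0.02075233] [ 0.3643585   0.02447421 -0.93093711] [ 1.25902079 -0.85559409 -2.64483305] [ 0.05042593  0.45966524  0.09533137  2.10533923 -0.49863368  0.23825451
 -0.96689711]
```

```bash
python3 -m handwheel '[[-0.01,0.05,0,0.5,-0.4,-1.0,80],[-0.01,0,0,0.5,-0.4,-1.0,80],[0,0,0,0,0,-0.7,80],[0,0,0,0,0,0,80],[0,0,0,0,0,0,80]]'; python3 look.py w5; python3 - <<'E'
from h import *
s,T=tool(); print(s["eef_pos"],"jaw",T[:,1],T[:,2],(np.array([.587,-.082,.165])-s["eef_pos"])*100,s["joint_pos"])
E
```

```text
t: 14.63
eef_pos: [0.587, -0.0829, 0.1654]
tcp_rot: [-0.001, 0.987, 0.006, 0.161]
force: [-1.2, -0.5, 0.5]
opening: 0.0688
[ 0.58726118 -0.0831948   0.16587205] jaw [ 1.09008980e-02 -9.99940278e-01 -7.81910706e-04] [ 0.31875971  0.00421613 -0.94782618] [-0.02611827  0.11947999 -0.08720491] [ 0.01088537  0.52741144  0.1538525   2.06031304 -0.4867655   0.26586043
 -0.97638394]
```

View pics/w5.png

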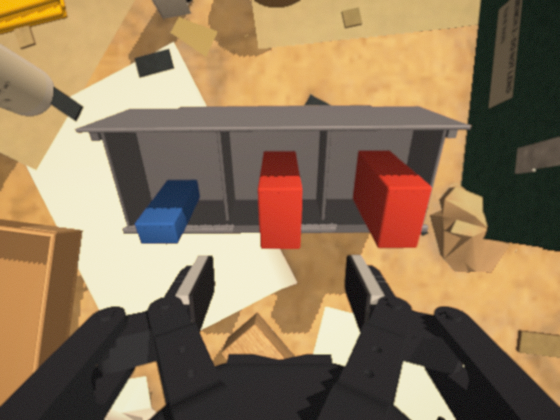

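The middle staple box is centred between the fingers (columns 262-300) and the bin is square to the view. I go in along the lean with a narrower opening.

```bash
python3 -m handwheel '[[0,0,0,0.8,0.1,-1.5,62],[0,0,0,1.2,0,-2.2,62],[0,0,0,1.1,0,-2.1,62],[0,0,0,0,0,0,62],[0,0,0,0,0,0,62]]'; python3 - <<'E'
from h import *
s,T=tool(); print(s["eef_pos"],"jaw",T[:,1],T[:,2],(np.array([.6293,-.082,.0856])-s["eef_pos"])*100,s["joint_pos"],s["force"])
E
```

```text
t: 15.1
eef_pos: [0.6141, -0.0818, 0.1143]
tcp_rot: [-0.002, 0.987, 0.005, 0.16]
force: [0.2, 0.7, -0.1]
opening: 0.053
[ 0.61412169 -0.0818007   0.1142868 ] jaw [ 0.0107185  -0.99994053 -0.00201034] [ 0.31628365  0.00529751 -0.94864988] [ 1.51783087 -0.01992957 -2.86867995] [-0.04497534  0.65219885  0.23164961  2.0272945  -0.88347159  0.2366195
 -0.6027659 ] [ 0.18680803  0.65374448 -0.05596276]
```

```bash
python3 -m handwheel '[[0,0.06,0,0.7,0,-1.3,62],[0,0,0,0.7,0,-1.3,62],[0,0,0,0,0,-0.3,62],[0,0,0,0,0,0,62],[0,0,0,0,0,0,0],[0,0,0,0,0,0,0],[0,0,0,0,0,0,0],[0,0,0,0,0,0,0],[0,0,0,0,0,0,0],[0,0,0,0,0,0,0]]' 60; python3 - <<'E'
from h import *
s,T=tool(); print(s["eef_pos"],"jaw",T[:,1],T[:,2],s["joint_pos"],s["force"],s["opening"])
E
```

```text
t: 15.93
eef_pos: [0.6284, -0.0824, 0.087]
tcp_rot: [-0.002, 0.991, 0.005, 0.132]
force: [-3.8, -0.8, 8.2]
opening: 0.0298
[ 0.62842558 -0.08244619  0.08703231] jaw [ 0.00990986 -0.9999461  -0.00309774] [ 0.26131347  0.00557994 -0.96523786] [-0.10014326  0.73177305  0.31682438  1.95035008 -0.86129596  0.32434564
 -0.64836732] [-3.84007906 -0.76936035  8.23742458] 0.029834750813394952
```

```bash
python3 -m handwheel '[[0,0,0,-0.5,0,0.9,0],[0,0,0,-1.0,0,1.9,0],[0,0,0,-1.2,0,2.3,0],[0,0,0,-1.2,0,2.3,0],[0,0,0,-1,0,3,0],[0,0.1,0,-1,1,3,0],[0,0.1,0,-1,2,3,0],[0,0.1,0,-1,3,2,0],[0,0.1,0,-1,3,0,0],[0,0.09,0,-1,3,0,0]]'; python3 -m handwheel '[[0,0,-0.06,-0.5,3.5,0,0],[0,0,-0.055,-0.5,3.5,0,0],[0,0,0,0,3,0,0],[0,0,0,0,0,0,0],[0,0,0,0,0,0,0]]'; python3 - <<'E'
from h import *
s,T=tool(); print(s["eef_pos"],"jaw",T[:,1],T[:,2],s["opening"],s["force"],(np.array([.498,.1556,.13])-s["eef_pos"])*100)
E
python3 look.py s1 side; python3 - <<'E'
import cv2
a=cv2.imread("pics/s1.png")[80:350,190:430]; cv2.imwrite("pics/s1c.png",cv2.resize(a,None,fx=2.2,fy=2.2,interpolation=2))
E
```

```text
t: 16.77
eef_pos: [0.533, 0.0376, 0.2657]
tcp_rot: [-0.005, 0.995, 0.005, -0.102]
force: [0.1, 0.5, -4.2]
opening: 0.0297
t: 17.18
eef_pos: [0.5218, 0.1386, 0.2629]
tcp_rot: [-0.011, 0.993, -0.05, -0.102]
force: [0.7, -1.5, -3.1]
opening: 0.0295
[0.52178781 0.1385786  0.26287068] jaw [-0.10113448 -0.99480292 -0.0117886 ] [-0.20238809  0.03217403 -0.97877673] 0.029460108943834502 [ 0.72131907 -1.52091244 -3.1083355 ] [ -2.37878084   1.70214034 -13.28706849]
```

View pics/s1c.png

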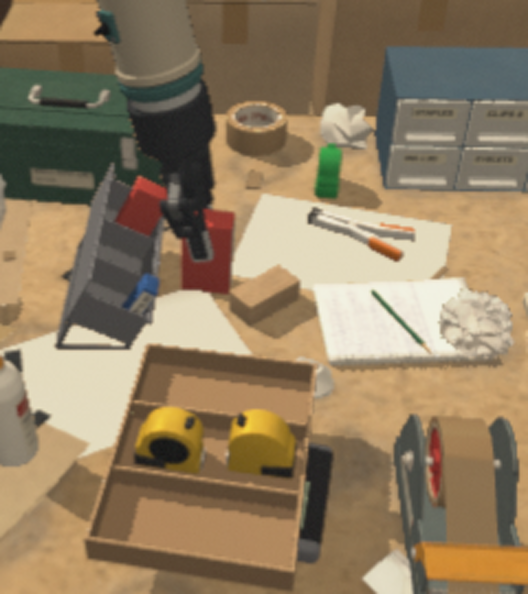

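The tapes stand upright, the tray is level, and the staple box hangs upright in the jaws.

```bash
python3 -m handwheel '[[0,0,-0.01,-1.2,0.9,0,0],[0,0,0,-1.2,0.8,0,0],[0,0,0,0,0,-3.5,0],[0,0,0,0,0,-4,0],[0,0,0,0,0,-3.5,0],[0,0,0,0,0,-2,0],[0,0,0,0,0,0,0],[0,0,0,0,0,0,0]]'; python3 - <<'E'
from h import *
s,T=tool(); print(s["eef_pos"],s["force"],(np.array([.498,.1556,.108])-s["eef_pos"])*100)
E
```

```text
t: 17.9
eef_pos: [0.4986, 0.1516, 0.1332]
tcp_rot: [-0.011, 0.993, -0.058, -0.102]
force: [-0.6, -0.2, -1.9]
opening: 0.0295
[0.49864215 0.15163498 0.13320608] [-0.6437498  -0.22329087 -1.89147569] [-0.06421548  0.39650214 -2.5206079 ]
```

```bash
python3 -m handwheel '[[0,0,0,0,0.3,-1.0,0],[0,0,0,0,0,-0.7,0],[0,0,0,0,0,0,0],[0,0,0,0,0,0,0]]'; for i in 1; do python3 -m handwheel '[[0,0,0,0,0,-0.3,0],[0,0,0,0,0,0,0]]'; done;  python3 -m handwheel '[[0,0,0,0,0,-0.2,0],[0,0,0,0,0,0,0]]'
```

```text
t: 18.23
eef_pos: [0.499, 0.1565, 0.1165]
tcp_rot: [-0.012, 0.993, -0.057, -0.102]
force: [0.7, -0.2, -2.1]
opening: 0.0295
t: 18.4
eef_pos: [0.499, 0.1565, 0.1132]
tcp_rot: [-0.012, 0.993, -0.057, -0.102]
force: [-1.0, -0.4, -2.6]
opening: 0.0294
t: 18.57
eef_pos: [0.4989, 0.1564, 0.111]
tcp_rot: [-0.012, 0.993, -0.057, -0.102]
force: [0.3, 0.4, -3.1]
opening: 0.0296
```

```bash
python3 -m handwheel '[[0,0,0,0,0,-0.2,0],[0,0,0,0,0,0,0]]';  python3 -m handwheel '[[0,0,0,0,0,-0.2,0],[0,0,0,0,0,0,0]]'
```

```text
t: 18.73
eef_pos: [0.4988, 0.1564, 0.1089]
tcp_rot: [-0.012, 0.993, -0.057, -0.102]
force: [-0.1, 0.2, -2.2]
opening: 0.0292
t: 18.9
eef_pos: [0.4987, 0.1564, 0.1068]
tcp_rot: [-0.012, 0.993, -0.057, -0.102]
force: [-0.2, -0.8, -2.9]
opening: 0.0292
```

```bash
python3 -m handwheel '[[0,0,0,0,0,-0.15,0],[0,0,0,0,0,0,0]]' | grep -E "eef|force"; python3 -m handwheel '[[0,0,0,0,0,-0.1,0],[0,0,0,0,0,0,0]]'| grep -E "eef|force"
```

```text
eef_pos: [0.499, 0.1564, 0.1056]
force: [-0.2, -0.4, -2.1]
eef_pos: [0.4991, 0.1564, 0.1052]
force: [0.1, 0.2, 5.1]
```

```bash
python3 -m handwheel '[[0,0,0,0,0,0,60],[0,0,0,0,0,0,60],[0,0,0,0,0,0,70],[0,0,0,0,0,0,70],[0,0,0,0,0,2,70],[0,0,0,0,0,4,70],[0,0,0,0,0,4,70],[0,-0.1,0,0.5,-1,4,70],[0,-0.1,0.06,1,-3,2,70],[0,-0.1,0.06,1,-3.5,0,70]]'; python3 look.py s2 side; python3 - <<'E'
from h import *; import pickle
c=pickle.load(open("pics/w5.pkl","rb"));im=cv2.imread("pics/w5.png")[:,:,::-1].copy()
for b in blobs(im,(0,150,140),(6,255,255),100,(240,120,440,270)):
    q=cv2.boxPoints(cv2.minAreaRect(b)); q=q[np.argsort(q[:,1])]
    print(q.round().tolist(),plane(c,q[:2],.1326).round(4).tolist(),plane(c,q[2:],.1091).round(4).tolist())
print(plane(c,[(126,229),(427,234)],.0781))
a=cv2.imread("pics/s2.png")[80:350,190:430]; cv2.imwrite("pics/s2c.png",cv2.resize(a,None,fx=2.2,fy=2.2,interpolation=2))
E
```

```text
t: 20.07
eef_pos: [0.5278, 0.0824, 0.2692]
tcp_rot: [-0.018, 0.998, 0.009, 0.054]
force: [0.6, -0.9, -0.2]
opening: 0.0595
[[258.0, 175.0], [301.0, 175.0], [301.0, 248.0], [258.0, 248.0]] [[0.639, -0.0675, 0.1326], [0.6393, -0.0959, 0.1326]] [[0.588, -0.0981, 0.1091], [0.5877, -0.0663, 0.1091]]
[[379.0, 174.0], [431.0, 174.0], [378.0, 247.0], [430.0, 248.0]] [[0.6408, -0.1475, 0.1326], [0.6407, -0.182, 0.1326]] [[0.5894, -0.155, 0.1091], [0.5892, -0.1937, 0.1091]]
[[ 0.59829935  0.04811949  0.0781    ]
 [ 0.59671407 -0.20686815  0.0781    ]]
```

View pics/s2c.png

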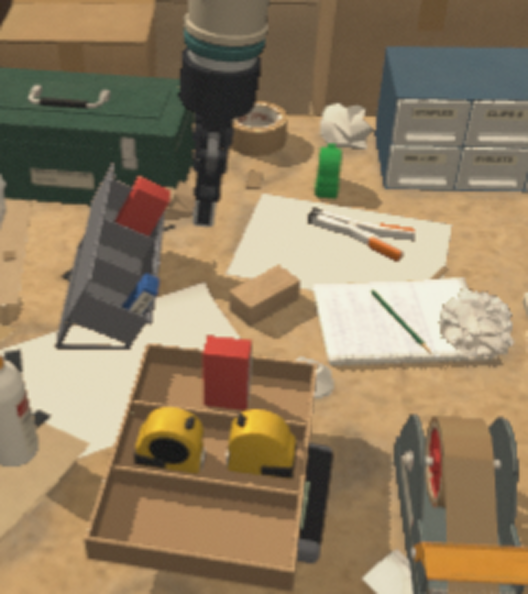

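The first staple box stands upright in the -y end compartment and the tray is level. Next is the second box.

```bash
python3 -m handwheel '[[0,0,0,0.8,-3.5,0,70],[0,-0.05,0,0.8,-3.5,0,70],[0,-0.05,0,0.8,-3.5,0,60],[0,-0.05,0,0.8,-3.5,0,50],[0,0,0,0.8,-3.5,-2.5,50],[0,0,0,0.8,-3.5,-2.5,50],[0,0,0,0.8,-3,-2.5,50],[0,0,0,0,0,-2,50],[0,0,0,0,0,0,50],[0,0,0,0,0,0,50]]'; python3 look.py w6; python3 - <<'E'
from h import *
s,T=tool(); print(s["eef_pos"],"jaw",T[:,1],T[:,2],s["opening"],(np.array([.586,-.169,.169])-s["eef_pos"])*100,s["joint_pos"])
E
```

```text
t: 20.95
eef_pos: [0.578, -0.1547, 0.1708]
tcp_rot: [-0.017, 0.993, 0.006, 0.12]
force: [0.5, -0.0, 0.2]
opening: 0.0424
[ 0.57900316 -0.15430629  0.17212834] jaw [ 0.01742196 -0.99932752 -0.03226439] [ 0.24041937  0.03550954 -0.97001938] 0.04236184791115148 [ 0.69968357 -1.46937067 -0.31283409] [-0.06570134  0.59587283  0.51002416  1.95364687 -0.78731182  0.56747922
 -0.5630812 ]
```

View pics/w6.png

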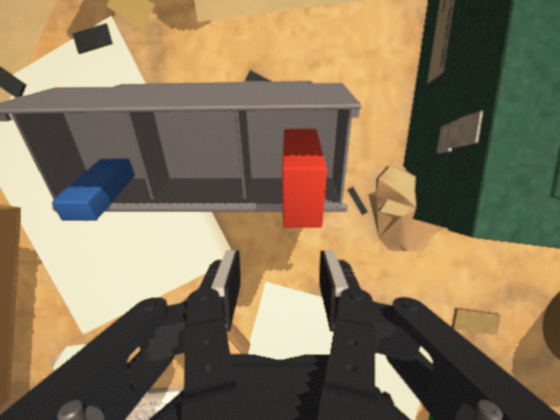

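The second box's top face spans columns 283-324, right of the finger centre line (280). I compute its y and fix the small roll.

```bash
python3 - <<'E'
from h import *; import pickle
c=pickle.load(open("pics/w6.pkl","rb"))
print(plane(c,[(283,227),(323,226)],.1091).round(4).tolist(),plane(c,[(283,170),(322,169)],.1326).round(4).tolist())
E
```

```text
[[0.5889, -0.1545, 0.1091], [0.5903, -0.1845, 0.1091]] [[0.6305, -0.1543, 0.1326], [0.6315, -0.1801, 0.1326]]
```

```bash
python3 -m handwheel '[[-0.03,-0.02,-0.01,0.7,-1.35,-0.3,50],[0,0,0,0,0,0,50],[0,0,0,0,0,0,50]]'; python3 - <<'E'
from h import *
s,T=tool(); print(s["eef_pos"],"jaw",T[:,1],T[:,2],s["opening"],(np.array([.626,-.168,.094])-s["eef_pos"])*100,s["joint_pos"])
E
```

```text
t: 21.25
eef_pos: [0.5868, -0.1672, 0.1704]
tcp_rot: [-0.001, 0.991, 0.005, 0.132]
force: [-0.4, 0.3, 0.1]
opening: 0.0427
[ 0.58677685 -0.16720605  0.17036499] jaw [ 0.00942826 -0.99995427 -0.00160412] [ 0.26216179  0.00401992 -0.96501556] 0.0427060834922945 [ 3.9223152  -0.07939455 -7.63649885] [-0.05928212  0.60185404  0.50623493  1.95463803 -0.80127338  0.52427929
 -0.54706163]
```

```bash
python3 -m handwheel '[[0,0,0,0.8,-0.05,-1.5,50],[0,0,0,1.1,0,-2.1,50],[0,0,0,0.8,0,-1.6,50],[0,0,0,0.7,0,-1.3,50],[0,0,0,0.5,0,-1,50],[0,0,0,0,0,0,50],[0,0,0,0,0,0,50]]'; python3 - <<'E'
from h import *
s,T=tool(); print(s["eef_pos"],"jaw",T[:,1],T[:,2],s["opening"],(np.array([.626,-.168,.094])-s["eef_pos"])*100,s["joint_pos"][5],s["force"])
E
```

```text
t: 21.83
eef_pos: [0.625, -0.169, 0.094]
tcp_rot: [-0.001, 0.991, 0.004, 0.131]
force: [0.3, 0.2, 0.5]
opening: 0.0431
[ 0.62503973 -0.1689528   0.09400807] jaw [ 0.00764547 -0.99997018 -0.00108738] [ 0.26036552  0.00304058 -0.96550533] 0.04306262280196757 [ 0.09602693  0.09528007 -0.00080657] 0.4184882075417221 [0.29328515 0.1607531  0.52970807]
```

```bash
python3 -m handwheel '[[0,0,0,0,0,0,0],[0,0,0,0,0,0,0],[0,0,0,0,0,0,0],[0,0,0,0,0,0,0],[0,0,0,-0.5,0,0.9,0],[0,0,0,-1.0,0,1.9,0],[0,0,0,-1.2,0,2.3,0],[0,0,0,-1.2,0,2.3,0],[0,0,0,-1,0,3,0],[0,0.1,0,-1,1,3,0]]'; python3 -m handwheel '[[0,0.1,0,-1,2,3,0],[0,0.1,0,-1,3,3,0],[0,0.1,0,-1,3.5,2,0],[0,0.09,0,-1,3.5,0,0],[0,0,-0.06,0,3.8,0,0],[0,0,-0.055,0,3.8,0,0],[0,0,0,0,3.8,0,0],[0,0,0,0,3.8,0,0],[0,0,0,0,3.8,0,0],[0,0,0,0,3.8,0,0]]'; python3 - <<'E'
from h import *
s,T=tool(); print(s["eef_pos"],"jaw",T[:,1],T[:,2],s["opening"],(np.array([.518,.334,.14])-s["eef_pos"])*100,s["joint_pos"],s["force"])
E
```

```text
t: 22.67
eef_pos: [0.5588, -0.1622, 0.2272]
tcp_rot: [-0.002, 0.997, -0.001, 0.08]
force: [0.4, 1.8, -4.5]
opening: 0.0295
t: 23.5
eef_pos: [0.526, 0.1889, 0.3058]
tcp_rot: [-0.008, 0.992, -0.054, -0.111]
force: [0.0, -0.7, -2.3]
opening: 0.0293
[0.52603874 0.1888877  0.30578343] jaw [-0.10917236 -0.99401212 -0.0046163 ] [-0.21957839  0.02864511 -0.97517423] 0.029316193391297152 [ -0.80387392  14.51123022 -16.57834319] [-0.78586317  0.65327707  0.81374861  1.50861082 -0.49963537  1.41797653
 -1.5696834 ] [ 0.0319159  -0.69026792 -2.33590407]
```

```bash
python3 -m handwheel '[[0,0,0,-0.4,3.7,0,0],[0,0,0,-0.4,3.7,0,0],[0,0,0,0,3.5,0,0],[0,0,0,0,2.5,-1,0],[0,0,0,0,0,-3,0],[0,0,0,0,0,-3,0],[0,0,0,0,0,0,0],[0,0,0,0,0,0,0]]'; python3 - <<'E'
from h import *
s,T=tool(); print(s["eef_pos"],"jaw",T[:,1],T[:,2],s["opening"],(np.array([.518,.334,.14])-s["eef_pos"])*100,s["force"])
E
python3 look.py s3 side; python3 - <<'E'
import cv2
a=cv2.imread("pics/s3.png")[80:350,190:430]; cv2.imwrite("pics/s3c.png",cv2.resize(a,None,fx=2.2,fy=2.2,interpolation=2))
E
```

```text
t: 24.17
eef_pos: [0.5177, 0.3207, 0.2348]
tcp_rot: [-0.007, 0.992, -0.054, -0.112]
force: [0.6, -0.7, -2.2]
opening: 0.0293
[0.51772662 0.32068473 0.23483349] jaw [-0.10931332 -0.99400474 -0.00227305] [-0.22230471  0.02667614 -0.97461223] 0.02931898725947224 [ 0.0273384   1.33152655 -9.4833487 ] [ 0.59472322 -0.73864754 -2.22054146]
```

View pics/s3c.png

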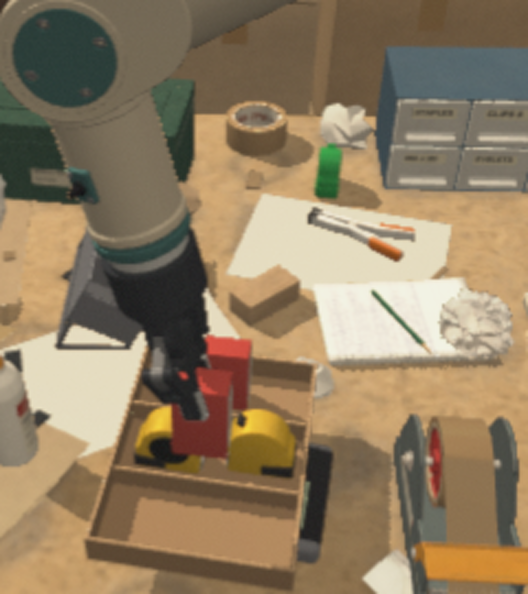

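The second box hangs upright, still above the tray. I shift it +13 mm in y and lower.

```bash
python3 -m handwheel '[[0,0,0,0,1.2,0,0],[0,0,0,0,0,0,0],[0,0,0,0,0,-3,0],[0,0,0,0,0,-3.5,0],[0,0,0,0,0,-3,0],[0,0,0,0,0,-1,0],[0,0,0,0,0,0,0],[0,0,0,0,0,0,0],[0,0,0,0,0,-0.4,0],[0,0,0,0,0,0,0]]'; python3 -m handwheel '[[0,0,0,0,0,-0.2,0],[0,0,0,0,0,0,0]]'
```

```text
t: 25.05
eef_pos: [0.5203, 0.3337, 0.1283]
tcp_rot: [-0.009, 0.993, -0.054, -0.109]
force: [0.1, 0.3, -2.7]
opening: 0.0296
t: 25.22
eef_pos: [0.5194, 0.3335, 0.1254]
tcp_rot: [-0.009, 0.992, -0.054, -0.11]
force: [0.2, -0.2, -2.1]
opening: 0.0293
```

```bash
python3 -m handwheel '[[0,0,0,0,0,-0.5,0],[0,0,0,0,0,-0.2,0],[0,0,0,0,0,0,0]]'|grep -E "eef|force"; python3 -m handwheel '[[0,0,0,0,0,-0.2,0],[0,0,0,0,0,0,0]]'|grep -E "eef|force"; python3 -m handwheel '[[0,0,0,0,0,-0.15,0],[0,0,0,0,0,0,0]]'|grep -E "eef|force"
```

```text
eef_pos: [0.5186, 0.3332, 0.117]
force: [0.7, -1.6, -3.0]
eef_pos: [0.5189, 0.3332, 0.1152]
force: [-0.2, 0.9, -1.6]
eef_pos: [0.5193, 0.3333, 0.1145]
force: [0.5, -0.6, -0.2]
```

```bash
python3 -m handwheel '[[0,0,0,0,0,-0.1,0],[0,0,0,0,0,0,0]]'|grep -E "eef|force"; python3 -m handwheel '[[0,0,0,0,0,-0.1,0],[0,0,0,0,0,0,0]]'|grep -E "eef|force"
```

```text
eef_pos: [0.5193, 0.3333, 0.1144]
force: [-1.7, -0.4, 6.0]
eef_pos: [0.5194, 0.3333, 0.1143]
force: [-1.3, -1.5, 11.5]
```

```bash
python3 -m handwheel '[[0,0,0,0,0,0.1,60],[0,0,0,0,0,0,60],[0,0,0,0,0,0,70],[0,0,0,0,0,0,70],[0,0,0,0,0,2,70],[0,0,0,0,0,4,70],[0,0,0,0,0,4,70],[0,0,0,0,0,4,70],[0,0,0,-1,0,4,70],[0,0,0,-1,0,2,70]]'; python3 -m handwheel '[[0,0,0,-1,-3.8,0,70],[0,0,0,-1,-3.8,0,70],[0,0,0,-1,-3.8,0,70],[0,0,0,-1,-3.8,0,70],[0,0,0,-1,-3.8,0,70],[0,0,0,0,-3.8,0,70],[0,0,0,0,-3.8,0,70],[0,0,0,0,-3.8,0,70],[0,0,0,0,-3.8,0,70],[0,0,0,0,0,0,70]]'; python3 look.py s4 side; python3 look.py t4 top; python3 - <<'E'
import cv2,numpy as np
a=cv2.imread("pics/s4.png")[170:360,160:350]; b=cv2.imread("pics/t4.png")[110:280,130:370]
cv2.imwrite("pics/f4.png",np.hstack([cv2.resize(a,(380,380),interpolation=2),cv2.resize(b,(410,380),interpolation=2)]))
E
```

```text
t: 26.97
eef_pos: [0.5009, 0.3329, 0.3177]
tcp_rot: [-0.01, 0.993, -0.054, -0.108]
force: [-1.0, -0.1, 0.3]
opening: 0.0599
t: 27.8
eef_pos: [0.4482, -0.0173, 0.3142]
tcp_rot: [-0.007, 0.992, -0.06, -0.11]
force: [0.1, -1.2, 1.4]
opening: 0.0596
```

The viewer is at its limit, so I check the final state numerically from the saved frames.

```bash
python3 - <<'E'
from h import *
ct=imaging.calibration("top"); cs=imaging.calibration("side")
t=cv2.imread("pics/t4.png")[:,:,::-1].copy(); s=cv2.imread("pics/s4.png")[:,:,::-1].copy(); s0=cv2.imread("pics/side0.png")[:,:,::-1].copy();t0=cv2.imread("pics/top0.png")[:,:,::-1].copy()
ctr=np.array([.512,.245,.055]); a=np.radians(-6.5); ex=np.array([np.cos(a),np.sin(a),0]); ey=np.array([-np.sin(a),np.cos(a),0])
def rep(n,im,c,lo,hi,roi,z):
    for b in blobs(im,lo,hi,40,roi):
        r=cv2.minAreaRect(b); p=plane(c,[r[0]],z)[0]-ctr; print(n,np.round(r[0]),np.round(r[1],1),round(r[2],1),"tray xy",round(p@ex,3),round(p@ey,3))
for nm,im,c,roi in (("top",t,ct,(140,170,260,275)),("side",s,cs,(220,220,345,350))):
    rep(nm+" red",im,c,(0,150,60),(8,255,255),roi,.144 if nm=="top" else .10); rep(nm+" yel",im,c,(20,120,60),(32,255,255),roi,.127 if nm=="top" else .093)
# expected projections: vertical edges of boxes in side view
for y in (.09,-.09):
    P=[ctr+ex*x+ey*y+[0,0,z] for x in(-.025,.025) for z in (.004,.089)]; print("expect side",y,proj(cs,np.array(P)).round(0).tolist())
# tray shift by phase correlation of patches on the outer wall edges, glue, blades, pine
for n,A,B,(x,y,w,h) in [("tray edge +y side",s0,s,(226,300,105,50)),("glue",s0,s,(172,225,40,75)),("blade",t0,t,(265,170,30,28)),("pine",t0,t,(285,228,36,36)),("tray +y top",t0,t,(142,180,30,80)),("tray -y end top",t0,t,(222,180,32,90))]:
    f=lambda I:cv2.cvtColor(I,cv2.COLOR_RGB2GRAY)
    T=f(A)[y:y+h,x:x+w]; S=f(B)[y-8:y+h+8,x-8:x+w+8]; m=cv2.matchTemplate(S,T,cv2.TM_CCOEFF_NORMED); _,v,_,l=cv2.minMaxLoc(m); print(n,"shift px",l[0]-8,l[1]-8,round(v,3))
print(tool()[0]["eef_pos"],tool()[0]["opening"])
E
```

```text
top red [225. 223.] [12.2 17. ] 3.8 tray xy -0.004 -0.091
top red [164. 216.] [16.6 17.1] 7.6 tray xy -0.004 0.08
top yel [195. 238.] [14.  23.4] 5.7 tray xy -0.053 -0.01
top yel [196. 205.] [15.5 23.8] 7.1 tray xy 0.04 -0.001
side red [279. 309.] [25.5 35.6] 5.5 tray xy 0.001 0.085
side red [292. 249.] [20.9 31.3] 4.4 tray xy 0.0 -0.092
side yel [308. 280.] [29. 29.] 90.0 tray xy -0.051 -0.007
side yel [267. 277.] [29.4 24. ] 7.8 tray xy 0.044 -0.002
expect side 0.09 [[291.0, 323.0], [291.0, 300.0], [268.0, 320.0], [267.0, 296.0]]
expect side -0.09 [[302.0, 262.0], [302.0, 238.0], [282.0, 260.0], [282.0, 236.0]]
tray edge +y side shift px 0 0 0.69
glue shift px 0 0 0.996
blade shift px 6 -3 0.24
pine shift px 8 -8 0.208
tray +y top shift px 0 0 0.637
tray -y end top shift px 0 0 0.558
[ 0.44894745 -0.01026701  0.3132967 ] 0.05981168061837321
```

The blade and pine matches failed (0.24 and 0.21), most likely because the arm covers them from above. I check both in the side view.

```bash
python3 - <<'E'
from h import *
f=lambda n:cv2.imread(f"pics/{n}.png",0); A=f("side0")
for k in ("s2","s4"):
  B=f(k)
  for n,(x,y,w,h) in {"pine":(292,200,38,30),"blade":(246,202,20,22)}.items():
    m=cv2.matchTemplate(B[y-10:y+h+10,x-10:x+w+10],A[y:y+h,x:x+w],cv2.TM_CCOEFF_NORMED); _,v,_,l=cv2.minMaxLoc(m); print(k,n,l[0]-10,l[1]-10,round(v,3))
s=status.read_state(); print(s["t"],s["force"])
from workcell import order
E
```

```text
s2 pine 0 0 0.989
s2 blade 0 0 0.996
s4 pine 0 0 0.966
s4 blade 0 0 0.996
27.9 [0.07374642 0.6887033  0.12268362]
```

```bash
python3 -c "
from workcell import order
print(order.sign_off())"
```

```text
the job is handed in; nothing more can be done
None
```

The order is packed and handed in at about 28 s of robot time; no verdict was reported. I loaded both tape measures into the middle compartment first, so the tray stayed put. One box of staples then went on end into each end compartment.

**Positions in the tray frame (x, y in mm), from the last top and side frames:**

| Item | Top view | Side view | Allowed |
|---|---|---|---|
| Tape A | (40, -1) | (44, -2) | x ±72, y ±30 |
| Tape B | (-53, -10) | (-51, -7) | x ±72, y ±30 |
| Staples in -y end | (-4, -91) | (0, -92) | x ±86, y -125 to -55 |
| Staples in +y end | (-4, 80) | (1, 85) | x ±86, y 55 to 125 |

**Tray:** its edges showed 0 px of shift from the start, though the match scores were only 0.56 to 0.69 because the tray's contents had changed.

**Bystanders:** the glue bottle, blade box and offcut showed 0 px of shift in the side view, with match scores of at least 0.97. The top-view check of the blade box and offcut failed (scores 0.24 and 0.21), most likely because the arm covered them.

**Not confirmed by eye:** the viewer refused the final picture because its limit was reached. Both tapes and the first staple box were last seen upright, in a picture taken before the second box was placed. For the second box, I saw it hanging upright just before placing. After that I have only the blob position and shape, and a contact force that rose as expected on set-down.

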